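# Set the pick box and breadsticks for service

### The arm

A 6-joint arm with a two-finger parallel gripper is mounted at the origin on the work surface. World frame = base frame: x ahead of the robot, y to its left, z up, the work surface at z = 0. Lengths are in m, angles in rad, forces in N, time in s.
With the tool pointing down it reaches from about 0.35 to 0.775 m from the base axis. Payload 5.5 kg.
Tool frame: the origin (TCP) lies at the very end of the fingers, on their centre line; the grasp point (between the pads) lies 19 mm behind it; z points along the fingers, y is the line along which they close (so a half turn about z gives the same grasp; the last joint's range is limited). The gripper opens to 85 mm and grips with 20 to 120 N. Pads are 22 mm wide; open, the fingers measure 114 mm over their backs; the gripper's body (76 mm by 85 mm) begins 54 mm behind the grasp point. The pads swing forward as they close: fully open they stand 13 mm farther back than shut.
Start: joints at [-1.26, 0.313, 0.046, 1.304, 0, 1.431], TCP at [0.251, -0.518, 0.231] pointing down, gripper open.
Joint ranges: [-2.76, 2.76], [-0.86, 1.69], [-1.03, 1.26], [-2.2, 2.34], [-1.47, 1.5], [-3.14, 3.14]. Speed limits (rad/s): [2.57, 2.57, 3.14, 3.14, 3.14, 3.14].

### API

Orientations are given as a unit quaternion [w, x, y, z].
In Python, from workcell import env, viewer, nets gives the robot as it stands. The module is installed in compiled form; this text tells all that it offers.
- The arm moves only by the shell command python3 -m creep [OPENING] [FORCE], which reads ROWS from standard input. ROWS is a JSON list of rows, 1 to 8 of them, each written [[dx, dy, dz], [rx, ry, rz]]: dx, dy, dz in parts of the range, where 1.0 means 600 mm, then a rotation vector rx, ry, rz in a scale on which 1.0 is 360 degrees; each row is the pose to reach, as a shift and turn from the pose commanded when the command began, along the tool's axes at that moment; what a row does not reach only later rows make up. A row lasts 1/8 s, in which the tool goes at most 0.0625 m and 0.188 rad, less where a joint would pass 70% of its speed; a pose out of reach is approached as far as the arm can. OPENING is the finger opening in m, set as the command begins (- or left out keeps the last). The fingers move at their own pace and stop on an object; FORCE is the grip in N (left out, the last holds). Time passes only in rows, so rows that do not move let the fingers close. It prints the time, the measured TCP pose, the force, the opening and the grip force at its end. No shift or turn number may pass 1 either way. Input that does not fit is refused with a message, and nothing moves.
- env.get_state(): the state, without advancing time (a new reading comes with each control period).
- viewer.read_camera(name): name is "side" or "top" or "wrist"; returns a dict with "image" (384x512x3 uint8, red, green, blue), "K" (3x3 intrinsics, pixels), "R" (3x3) and "t" (3): a world point X has camera coordinates R X + t. Camera axes: x right, y down, z forward; pixel columns grow to the right and rows downward; lengths in m; the calibration is good to about 2 mm. The wrist camera is an equidistant fisheye: a pixel r from the principal point sees the ray r / f radians off the axis. A picture is of the moment at which its call begins. There is no depth.
- env.hand_in(): hands the job in; it is judged then, once.
Trained networks look in a picture, given as the dict that the camera call returned (one of the last four; its "shot" number tells which), for a name from the list of things; names that differ only in an ending like _2 or _b are one class to them, and where a whole thing is asked for, a point or a joint stands for the part that bears it (a point fixed in the world has none). Each returns a list of dicts, best first, with "confidence" (0 to 1); they miss things now and then, are a little off and sometimes report something else, mostly with a low value. They report only what shows in the picture. A call takes as long as a camera call. They do not tell look-alikes from the thing itself.
- nets.outline_of(label, picture): "region" (384x512 bool, what is visible of it) and "box" ([left, top, right, bottom] in pixels, round what is visible of it).
The state is a dict: "clock": time; "joint_pos": joint angles; "qvel": joint speeds; "tau": joint torques, N m; "tcp_pos": TCP position; "orientation": TCP orientation; "wrist_force": force on the tool from outside, world axes, zero at the start; "ft_torque": the same for the moment, N m; "finger_gap": finger opening in m; "grip_force": force on a finger pad.
Only numpy, scipy, OpenCV 4.12 (cv2) and the standard library are available. Lean on these libraries where they do the work, as an engineer would, in place of code of your own. Each camera call takes 0.05 s, during which the arm holds its last target. There are 200 camera calls.

### The job

Get the bread table ready for service. Slide the little window in front of the pick box fully open, draw the tray right out of its sleeve, turn it end for end so that its low scoop end faces out, slide it back fully home and then shut the window again. Also lay every breadstick from the bread slab in the saddle notches of the rack, one to a notch, level and resting evenly on both rails. Leave the bowls and other tableware where they are.

Things in the scene. Friction and masses are not known exactly. Their poses are not given: they have to be found in the camera images.
- station: Pick-box station, fixed. Origin on the table under the middle of the sleeve's mouth; x points into the sleeve, y left seen looking in, z up. A grey plinth 5 mm thick, 120 wide, runs from x = -245 to 115 mm; the tray slides on it. Walnut sleeve from x = 0 to 105, closed at the back (x = 105): inside 60 wide, 44 high (z = 5 to 49), roof top at z = 54, walls 6 mm. The window stands at x = -67.
- sleeve_mouth (a point): Middle of the sleeve's mouth at the level of the plinth (5 mm above the table). Side lips flare outwards over the 12 mm in front of the mouth. The flush brass window track crosses the plinth 67 mm in front of it and goes on to the station's y = 195 mm on a carrier 5 mm thick.
- tray: Light wood tray (its picks are fixed), 160 (x) x 54 x 40 mm high, 220 g. Origin: centre of its underside; x towards the scoop end, which has a low lip 14 mm high; the -x end and the sides are full height. It starts fully in the sleeve, scoop end inwards: centre at the station's x = 25 mm, 55 mm sticking out to be gripped across the width. Home again reversed: same centre, scoop end at x = -55.
- tray_scoop (a point): Point on the tray at the foot of its scoop end, 80 mm along its x from the tray's origin.
- window (a joint): Slide of the clear window along the station's +y: 0 m shut (panel centred in front of the tray end), 0.13 m fully open; may start slightly ajar. Stays where left, friction about 1.2 N. Brass-framed panel 110 mm wide, 6 mm thick (frame 8), top 75 mm above the table; when shut it blocks the tray's way out.
- window_grip (a point): Grip point in the brass block on top of the window, 16 mm wide along the slide, 22 mm across it, standing from z = 74 to 110 mm above the table; this point is at 95 mm.
- rack: Walnut saddle rack, fixed. Origin on the table under its centre. Base 205 (x) x 130 (y) x 10 mm. Two rails 12 mm thick along x at y = -55 and 55, each with 4 notches at x = -66, -22, 22 and 66 mm: flat floor 18 mm wide at z = 34, 45-degree sides up to tooth tips at z = 47. A stick lies along the rack's y across both rails, its middle then at z = 42 mm.
- board: Pale marble bread slab, fixed, 270 (x) x 190 (y) x 5 mm. Origin on the table under its centre. Sticks lie on it roughly along its y, about 85 mm apart along its x.
- stick1: Breadstick 1: a straight baked stick, square with rounded edges, 180 x 16 x 16 mm, 45 g, rigid. Origin at its middle (centre of its volume), own x axis along its length. It starts lying on the bread slab. None if absent.
- stick2: Breadstick 2: a straight baked stick, square with rounded edges, 180 x 16 x 16 mm, 45 g, rigid. Origin at its middle (centre of its volume), own x axis along its length. It starts lying on the bread slab. None if absent.
- stick3: Breadstick 3: a straight baked stick, square with rounded edges, 180 x 16 x 16 mm, 45 g, rigid. Origin at its middle (centre of its volume), own x axis along its length. It starts lying on the bread slab. None if absent.
- bowl1: Black dip bowl with red dip, 110 mm wide, 50 mm high; leave it alone. Origin under its centre.
- bowl2: Black dip bowl with green dip, 110 mm wide, 50 mm high; leave it alone. Origin under its centre.
- bowl3: Black dip bowl with cream dip, 110 mm wide, 50 mm high; leave it alone. Origin under its centre.
- cup: White cup, 68 mm wide, 70 mm high; leave it alone. Origin under its centre.
- oil: Green oil bottle, 60 mm wide, 190 mm high; leave it alone. Origin under its centre.
- shaker: Steel salt shaker, 40 mm wide, 68 mm high; leave it alone. Origin under its centre.
Mind the look-alikes: they are no part of the job. Leave any blue or pink look-alike of the tray alone.

How it is judged:
On the way, in this order (a step that is already met when the one before it is completed fails the run):
1. the window is slid open (value of joint window above 0.09 m), for 0.1 s.
2. the tray is drawn right out of its sleeve (x of tray in the frame of station below -0.082 m), for 0.1 s.
3. the tray is fully home in the sleeve with its scoop end out (x of tray in the frame of station above 0.017 m and x of tray_scoop in the frame of station below -0.045 m and angle between tray's own z axis and vertical below 0.1 rad and value of joint window above 0.05 m), for 0.2 s.
4. the window is shut over it (x of tray in the frame of station above 0.017 m and x of tray_scoop in the frame of station below -0.045 m and angle between tray's own z axis and vertical below 0.1 rad and value of joint window below 0.008 m), for 0.2 s.
At the end, for the whole second after the job is handed in: Tray in the sleeve, scoop end out, upright, within 8 mm of home; window shut within 8 mm; every stick at rest in notches on both rails: middle 37-47 mm high and within 32 mm of midway between the rails, level within 4 degrees, square to the rails within 7 (all of step 4 and y of tray in the frame of station between -0.006 and 0.006 m and z of tray in the frame of station below 0.012 m and linear speed of each of tray, stick1, stick2, stick3 below 0.02 m/s and z of stick1 in the frame of rack between 0.037 and 0.047 m and angle between stick1's own x axis and vertical between 1.5 and 1.64 rad and angle between the x axis of each of stick1, stick2, stick3 and the y axis of rack, either way round below 0.12 rad and y of stick1 in the frame of rack between -0.032 and 0.032 m and x of stick1 in the frame of rack between -0.08 and 0.08 m and z of stick2 in the frame of rack between 0.037 and 0.047 m and angle between stick2's own x axis and vertical between 1.5 and 1.64 rad and y of stick2 in the frame of rack between -0.032 and 0.032 m and x of stick2 in the frame of rack between -0.08 and 0.08 m and z of stick3 in the frame of rack between 0.037 and 0.047 m and angle between stick3's own x axis and vertical between 1.5 and 1.64 rad and y of stick3 in the frame of rack between -0.032 and 0.032 m and x of stick3 in the frame of rack between -0.08 and 0.08 m); the robot touches nothing.
It fails at once if a bowl, cup, bottle or shaker is moved by more than 4 cm (distance of any of bowl1, bowl2, bowl3, cup, oil, shaker from where it was at the start of the episode above 0.04 m).
Of stick1, stick2, stick3 only 2 to 3 are there at a start; the rules pass over those that are not, and their reading is None.
At some moment in a run one of stick1, stick2, stick3 may be knocked a few centimetres aside while the robot is not near it.
Once in a run the grip may slacken for a moment while it holds something.
It also fails if it takes over 208 s, if anything falls off the work surface, if the arm or the gripper's body presses on something with over 40 N, if the wrist force passes 120 N, or if a joint passes its speed limit or range.

## Working session

There is one attempt and no reset: what is moved stays moved. The work goes in short steps, Python scripts to look and compute and a shell command to move; the robot and the scene stay as the last step left them, time stands still between calls to the robot, and variables do not carry over. Pictures are saved under pics/ and viewed, at most 14 in all, crops included, and the job is handed in when it is done.

```bash
mkdir -p pics; ls
python3 - <<'E'
from workcell import env,viewer,nets
import cv2,numpy as np
s=env.get_state(); print({k:np.round(v,3).tolist() for k,v in s.items()})
for n in("top","side"):
    p=viewer.read_camera(n); cv2.imwrite(f"pics/{n}0.png",cv2.resize(p["image"][:,:,::-1],(800,600)))
    print(n,np.round(p["K"],1).tolist(),np.round(p["R"],3).tolist(),np.round(p["t"],3).tolist())
    for l in["station","tray","window","window_grip","rack","board","stick1","bowl1","cup","oil","shaker"]:
        print(l,[(d["box"] if isinstance(d["box"],list) else np.round(d["box"]).tolist(),round(float(d["confidence"]),2)) for d in nets.outline_of(l,p)])
E
```

```text
pics
{'clock': 0.0, 'joint_pos': [-1.26, 0.314, 0.045, 1.304, 0.0, 1.431], 'qvel': [-0.001, -0.001, 0.001, 0.001, -0.0, 0.0], 'tau': [-0.001, -48.063, 29.853, 0.019, -0.0, 0.0], 'tcp_pos': [0.25, -0.517, 0.23], 'orientation': [-0.001, 0.975, 0.223, -0.0], 'wrist_force': [0.45, -0.034, -0.392], 'ft_torque': [0.018, -0.038, 0.064], 'grip_force': 0.0, 'finger_gap': 0.085}
top [[442.4, 0.0, 245.6], [0.0, 442.4, 196.5], [0.0, 0.0, 1.0]] [[0.025, -1.0, 0.011], [-0.998, -0.025, -0.055], [0.056, -0.009, -0.998]] [-0.017, 0.506, 1.349]
station [([199.5, 116.6, 281.0, 238.9], 0.69)]
tray [([336.2, 251.2, 363.7, 308.2], 0.83), ([330.6, 168.4, 388.4, 240.0], 0.65), ([119.6, 263.0, 179.8, 301.3], 0.58), ([106.3, 213.7, 157.5, 221.8], 0.34)]
window [([240.9, 172.0, 274.8, 182.5], 0.57)]
window_grip [([241.4, 172.4, 278.3, 184.5], 0.54)]
rack [([330.3, 169.1, 385.9, 241.8], 0.58)]
board [([105.5, 146.3, 166.5, 235.7], 0.74)]
stick1 [([98.5, 161.0, 165.9, 167.2], 0.68), ([108.8, 186.0, 166.1, 195.2], 0.66), ([103.5, 213.2, 160.8, 221.2], 0.64)]
bowl1 [([311.0, 96.8, 349.3, 133.9], 0.96), ([166.3, 10
[... 533 characters left out ...]
266.6, 383.2, 339.8], 0.79), ([218.0, 174.6, 240.9, 200.2], 0.68), ([336.0, 151.1, 367.1, 170.7], 0.68)]
window [([238.6, 160.5, 255.5, 206.3], 0.79)]
window_grip [([238.8, 165.4, 251.2, 203.8], 0.74)]
rack [([257.7, 129.6, 329.3, 166.9], 0.96)]
board [([130.1, 259.7, 288.4, 351.8], 0.67)]
stick1 [([236.7, 271.6, 259.7, 338.1], 0.85), ([152.7, 257.2, 197.0, 323.3], 0.84), ([191.3, 263.2, 230.0, 327.4], 0.83), ([239.9, 162.5, 250.6, 202.7], 0.27)]
bowl1 [([128.7, 207.1, 172.9, 246.0], 0.96), ([91.6, 233.5, 143.4, 280.8], 0.82), ([191.6, 134.5, 226.4, 161.5], 0.56)]
cup [([273.6, 221.5, 306.6, 260.2], 0.8)]
oil [([224.4, 89.5, 241.3, 146.7], 0.81)]
shaker [([172.2, 196.1, 189.9, 224.1], 0.63)]
```

View pics/top0.png

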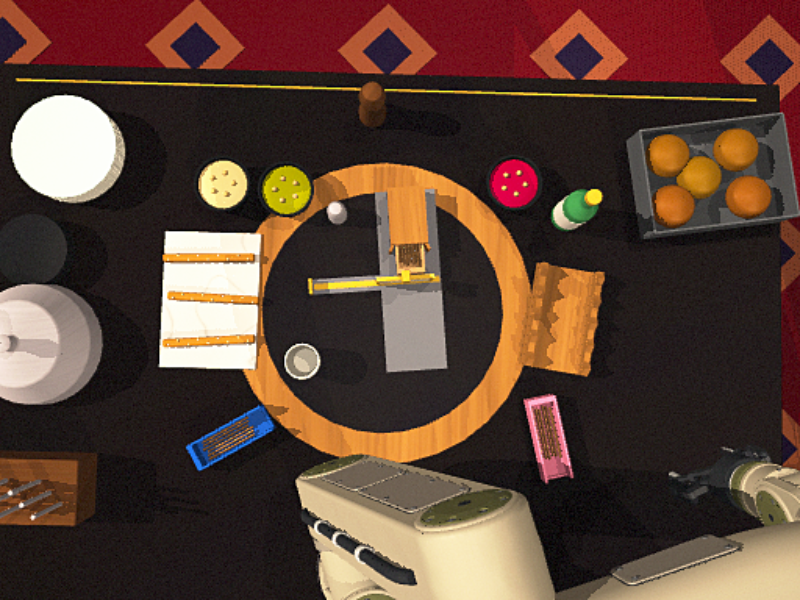

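View pics/side0.png

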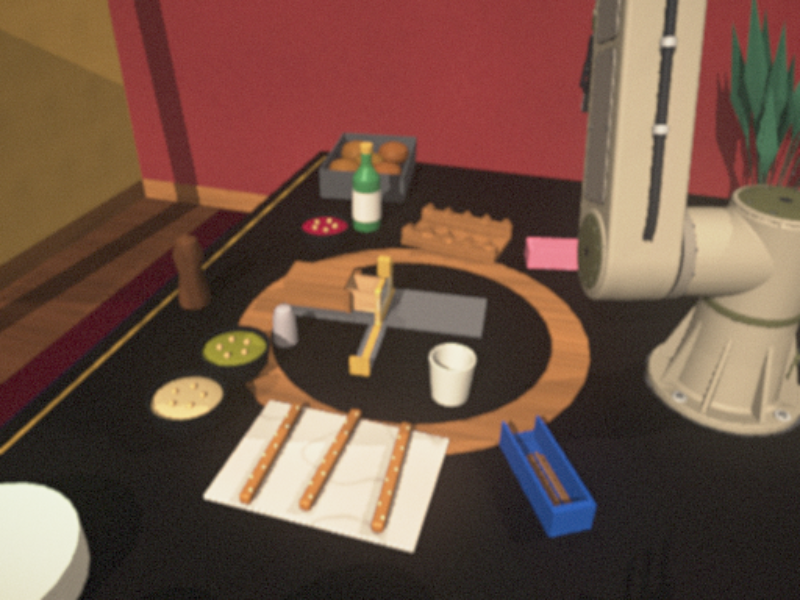

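Top view: the walnut sleeve with light tray at (408,255), window at (410,280) and block, sleeve opening toward the robot. There are three sticks at (208,258), (212,297) and (208,341) on the slab, and the rack is at (565,318). Blue (230,438) and pink (550,437) trays are the look-alikes. The tray in the sleeve fits the description.

```bash
cat > h.py <<'E'
from workcell import env,viewer,nets
import cv2,numpy as np
from scipy.optimize import minimize
from scipy.spatial.transform import Rotation as Ro
def proj(p,X):
    c=np.atleast_2d(X)@np.array(p["R"]).T+p["t"]; K=np.array(p["K"])
    if p.get("fish"):
        r=np.hypot(c[:,0],c[:,1]);s=np.arctan2(r,c[:,2])/np.maximum(r,1e-9)
        return np.c_[K[0,0]*c[:,0]*s+K[0,2],K[1,1]*c[:,1]*s+K[1,2]]
    u=c@K.T; return u[:,:2]/u[:,2:]
def plane(p,uv,z):
    uv=np.atleast_2d(uv).astype(float);K=np.array(p["K"]);R=np.array(p["R"]);t=np.array(p["t"])
    d=np.c_[(uv[:,0]-K[0,2])/K[0,0],(uv[:,1]-K[1,2])/K[1,1],np.ones(len(uv))]
    if p.get("fish"):
        th=np.hypot(d[:,0],d[:,1]);s=np.sin(th)/np.maximum(th,1e-9);d=np.c_[d[:,0]*s,d[:,1]*s,np.cos(th)]
    d=d@R; o=-R.T@t
    return (o+d*((z-o[2])/d[:,2])[:,None])[:,:2]
def cam(n):
    p=viewer.read_camera(n);p["fish"]=n=="wrist";return p
def fr(x,y,a,P): 
    P=np.atleast_2d(P);c,s=np.cos(a),np.sin(a);return np.c_[x+c*P[:,0]-s*P[:,1],y+s*P[:,0]+c*P[:,1],P[:,2]]
def box(x0,x1,y0,y1,z0,z1): return np.array([[x,y,z] for x in(x0,x1) for y in(y0,y1) for z in(z0,z1)])
def rect(P):
    (c,s,a)=cv2.minAreaRect((P*1000).astype(np.float32)); return np.round(c,1),np.round(s,1),round(a,1)
def big(m,pt=None):
    n,l,st,_=cv2.connectedComponentsWithStats(m.astype(np.uint8)); 
    return l==(1+np.argmax(st[1:,4])) if pt is None else l==l[pt[1],pt[0]]
E
python3 - <<'E'
from h import *
p=cam("top"); im=p["image"]; hsv=cv2.cvtColor(im,cv2.COLOR_RGB2HSV).astype(int)
m=(hsv[...,1]<50)&(hsv[...,2]>75)&(hsv[...,2]<190); m[:,:200]=0;m[:,300:]=0;m[:110]=0;m[250:]=0
m=big(m); ys,xs=np.where(m); print("plinth",rect(plane(p,np.c_[xs,ys],.005)),m.sum())
m=(hsv[...,1]<60)&(hsv[...,2]>170); m[:,:98]=0;m[:,172:]=0;m[:140]=0;m[245:]=0
m=big(m); ys,xs=np.where(m); print("board",rect(plane(p,np.c_[xs,ys],.005)))
for d in nets.outline_of("stick1",p)[:3]:
    ys,xs=np.where(d["region"]); P=plane(p,np.c_[xs,ys],.015); print("stick",d["confidence"],rect(P))
q=cam("side")
for d in nets.outline_of("stick1",q)[:3]:
    ys,xs=np.where(d["region"]); P=plane(q,np.c_[xs,ys],.013); print("side stick",d["confidence"],rect(P))
# rack silhouette fit
B=np.vstack([box(-.1025,.1025,-.065,.065,0,.01),box(-.1025,.1025,-.061,-.049,0,.045),box(-.1025,.1025,.049,.061,0,.045)])
R=[(c,nets.outline_of("rack",c)[0]["region"]) for c in(p,q)]
def cost(v,l=R):
    e=0
    for c,m in l:
        h=np.zeros(m.shape,np.uint8); cv2.fillConvexPoly(h,cv2.convexHull((proj(c,fr(*v,B))*16).astype(np.int32)),1,shift=4)
        mh=np.zeros(m.shape,np.uint8); k=np.vstack([x for x in cv2.findContours(m.astype(np.uint8),0,2)[0]]);cv2.fillConvexPoly(mh,cv2.convexHull(k),1)
        e+=1-(h&mh).sum()/(h|mh).sum()
    return e
for l in(R[:1],R):
    r=min((minimize(cost,[.5,-.32,a],args=(l,),method="Nelder-Mead",options=dict(initial_simplex=[[.5,-.32,a],[.53,-.32,a],[.5,-.29,a],[.5,-.32,a+.15]])) for a in(-.2,0,.2)),key=lambda r:r.fun); print("rack",r.x,r.fun)
for n,z in(("cup",.07),("bowl1",.05),("shaker",.06),("oil",.1)):
    for d in nets.outline_of(n,p)[:3]:
        ys,xs=np.where(d["region"]);print(n,np.round(plane(p,[xs.mean(),ys.mean()],z),3))
E
```

```text
plinth (array([464.2,   1.4]), array([172. , 252.4]), 5.4) 2259
board (array([514.2, 341.8]), array([189.6, 269.2]), 89.8)
stick 0.67 (array([432.9, 338.9]), array([ 17.9, 177.6]), 5.2)
stick 0.64 (array([598.2, 343.8]), array([ 18.6, 175.4]), 1.5)
stick 0.63 (array([518.7, 333.2]), array([178.9,  20.6]), 89.0)
side stick 0.8 (array([597.5, 343.3]), array([ 20.1, 187.3]), 2.6)
side stick 0.64 (array([518.4, 333.2]), array([188.3,  21.1]), 88.4)
side stick 0.63 (array([433.3, 337.1]), array([ 21. , 189.4]), 3.9)
rack [ 0.49246919 -0.35520335 -0.14712459] 0.014789175582127112
rack [ 0.49233982 -0.35446255 -0.13773339] 0.08781956630389132
cup [[0.4   0.149]]
bowl1 [[0.737 0.315]]
bowl1 [[ 0.754 -0.249]]
bowl1 [[0.729 0.193]]
shaker [[0.684 0.091]]
oil [[ 0.694 -0.357]]
oil [[ 0.552 -0.038]]
```

```bash
cat >> h.py <<'E'
def go(x,y,z,yaw=None):
    "shift in tool axes from the measured pose"
    s=env.get_state();q=s["orientation"];R=Ro.from_quat([q[1],q[2],q[3],q[0]])
    d=R.inv().apply(np.array([x,y,z])-s["tcp_pos"]); out=np.round(d,4)
    if yaw is not None:
        T=Ro.from_matrix(np.array([[np.cos(yaw),np.sin(yaw),0],[np.sin(yaw),-np.cos(yaw),0],[0,0,-1]]))
        out=np.r_[out,np.round((R.inv()*T).as_rotvec(),3)]
    return out.tolist()
E
python3 - <<'E'
from h import *
p=cam("top")
a=np.array([(387,371),(447,368),(376,190),(437,190)])/1.5625
P=plane(p,a,.005);print(np.round(P,4)); print(np.linalg.norm(P[0]-P[1]))
d=nets.outline_of("window_grip",p)[0]
cv2.imwrite("pics/crop1.png",cv2.resize(p["image"][105:250,190:300,::-1],None,fx=4,fy=4,interpolation=cv2.INTER_CUBIC))
w=cam("wrist");s=env.get_state()
q=s["orientation"];R=Ro.from_quat([q[1],q[2],q[3],q[0]]).as_matrix()
o=-np.array(w["R"]).T@w["t"];print("cam in tool",R.T@(o-s["tcp_pos"]),np.round(np.array(w["R"])@R,2),np.round(w["K"],1))
print(go(.42,-.2,.3,np.pi))
E
```

```text
[[ 0.3808 -0.0139]
 [ 0.3896 -0.1325]
 [ 0.7417  0.017 ]
 [ 0.745  -0.1054]]
0.1188537166279915
cam in tool [ 0.08320382  0.00255248 -0.14388178] [[-0.    1.   -0.  ]
 [-0.94 -0.   -0.33]
 [-0.33  0.    0.94]] [[297.3   0.  258.3]
 [  0.  297.3 187.7]
 [  0.    0.    1. ]]
[0.2909, -0.212, -0.0687, 0.0, 0.0, -2.691]
```

View pics/crop1.png

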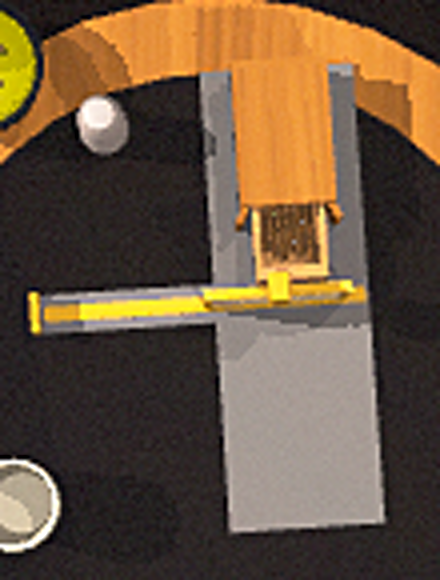

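Crop: plinth front corners are at about (230,532) and (384,521). The tray, with picks and a light frame, is in the sleeve at (290,240), and the window block is at (279,286). This light-wood tray in the walnut sleeve is the one meant (not blue or pink). The station is at about (0.629,-0.054) with yaw 0.08. I'll move to hover and refine.

The manual's scale: shifts go in shares of 600 mm and turns go in shares of 360 degrees. Converting my numbers, 0.24 m / 0.6 = 0.4, -0.21 m / 0.6 = -0.35, -1.4 rad / 6.2832 = -0.2228.

```bash
echo '[[[0.05,-0.0333,-0.0167],[0,0,-0.0286]],[[0.1,-0.0667,-0.0333],[0,0,-0.0573]],[[0.15,-0.1,-0.05],[0,0,-0.0859]],[[0.2,-0.15,-0.0667],[0,0,-0.1146]],[[0.25,-0.2,-0.0833],[0,0,-0.1432]],[[0.3,-0.25,-0.1],[0,0,-0.1719]],[[0.35,-0.3,-0.1167],[0,0,-0.2005]],[[0.4,-0.35,-0.1167],[0,0,-0.2228]]]' | python3 -m creep
python3 - <<'E'
from h import *
print(go(.48,-.066,.28,np.pi+.08))
E
```

```text
clock: 2.85
tcp_pos: [0.3757, -0.223, 0.3023]
orientation: [0.001, 0.6, 0.8, -0.0]
wrist_force: [0.3, 0.5, -0.4]
finger_gap: 0.0853
grip_force: 0.0
[0.1215, 0.1442, 0.0223, -0.0, 0.002, -1.366]
```

In the tool's units: 0.144 m / 0.6 = 0.24, 0.14 m / 0.6 = 0.2333, -1.366 rad / 6.2832 = -0.2174.

```bash
echo '[[[0.0333,0.0333,0.0167],[0,0,-0.0271]],[[0.0667,0.0667,0.0167],[0,0,-0.0541]],[[0.1,0.1,0.0333],[0,0,-0.0812]],[[0.1333,0.1333,0.0333],[0,0,-0.1082]],[[0.1667,0.1667,0.0333],[0,0,-0.1353]],[[0.2,0.2,0.0333],[0,0,-0.1623]],[[0.2,0.2333,0.0333],[0,0,-0.191]],[[0.2,0.24,0.0333],[0,0.0003,-0.2174]]]' | python3 -m creep
python3 - <<'E'
from h import *
w=cam("wrist");cv2.imwrite("pics/w1.png",cv2.resize(w["image"][:,:,::-1],(800,600)))
s=env.get_state();print(s["tcp_pos"],s["joint_pos"])
B=lambda P:np.round(proj(w,fr(.629,-.054,.08,P)),1).tolist()
for n,P in dict(front=[[-.245,.06,.005],[-.245,-.06,.005]],roof=[[0,.036,.054],[0,-.036,.054]],grip=[[-.067,0,.11]],back=[[.105,.036,.054],[.105,-.036,.054]],tray=[[-.055,.027,.045],[-.055,-.027,.045]]).items(): print(n,B(P))
for l in("tray","window","window_grip"): print(l,[(np.round(d["box"]).tolist(),round(d["confidence"],2)) for d in nets.outline_of(l,w)])
E
```

```text
clock: 3.85
tcp_pos: [0.4812, -0.0682, 0.2812]
orientation: [-0.001, -0.041, 0.999, 0.0]
wrist_force: [0.2, 0.2, -0.5]
finger_gap: 0.0855
grip_force: 0.0
[ 0.4812186  -0.06839292  0.28112633] [-3.06938129e-01  1.30753843e-01 -6.58150272e-02  1.37577897e+00
  6.64753926e-04 -3.93562329e-01]
front [[305.3, 81.5], [219.1, 81.0]]
roof [[286.2, 255.4], [237.1, 255.4]]
grip [[262.6, 233.2]]
back [[283.0, 308.2], [239.3, 308.2]]
tray [[281.0, 219.1], [242.8, 219.1]]
tray [([246.0, 225.0, 282.0, 255.0], 0.82), ([72.0, 0.0, 121.0, 52.0], 0.8), ([446.0, 17.0, 512.0, 66.0], 0.79)]
window [([234.0, 196.0, 318.0, 242.0], 0.74)]
window_grip [([232.0, 200.0, 316.0, 242.0], 0.79)]
```

View pics/w1.png

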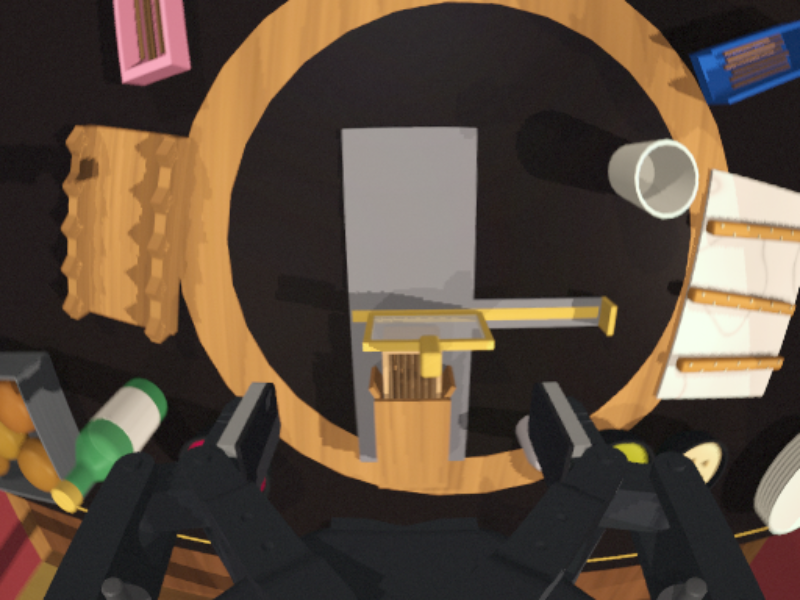

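Wrist view: plinth front corners are at (342,128) and (477,127), roof front corners at (374,402) and (452,402). The block top is at about (430,365), right of the tray centre, so the window is slightly ajar. The rack is on the left.

Run:
```python
from h import *
from scipy.optimize import least_squares
w=cam("wrist")
im=w["image"]
cv2.imwrite("pics/w1c.png",cv2.resize(im[190:320,200:330,::-1],(780,600),interpolation=cv2.INTER_CUBIC)) 
M=np.array([[-.245,.06,.005],[-.245,-.06,.005],[0,.036,.054],[0,-.036,.054],[.105,.036,.054],[.105,-.036,.054]])
U=np.array([(477,127),(342,128),(452,402),(374,402),(449,490),(377,487)])/1.5625
r=least_squares(lambda v:(proj(w,fr(*v,M))-U).ravel(),[.629,-.054,.08]);print(r.x,np.round(r.fun,1))
for x in(-.067,):
  g=plane(w,np.array([[430,365]])/1.5625,.11)[0];d=g-r.x[:2];a=r.x[2];print("grip st",d@[np.cos(a),np.sin(a)],d@[-np.sin(a),np.cos(a)],g)
for z in(.11,.075):print(np.round(proj(w,fr(*r.x,[[-.067,s,z] for s in(0,.01,.02,-.055,.055)])),1).tolist())
```

```text
[ 0.63072883 -0.05231672  0.08420766] [ 0.   1.8  0.4  1.9 -0.7 -0.4  0.3  0.3 -1.3 -4.3  1.2 -1.8]
grip st -0.06925706123709766 0.012439319892345762 [ 0.56067092 -0.04574657]
[[264.8, 235.4], [273.1, 235.3], [281.5, 235.1], [219.2, 235.6], [310.2, 234.4]]
[[264.3, 222.7], [271.9, 222.6], [279.6, 222.5], [222.4, 223.0], [306.0, 222.0]]
```

View pics/w1c.png

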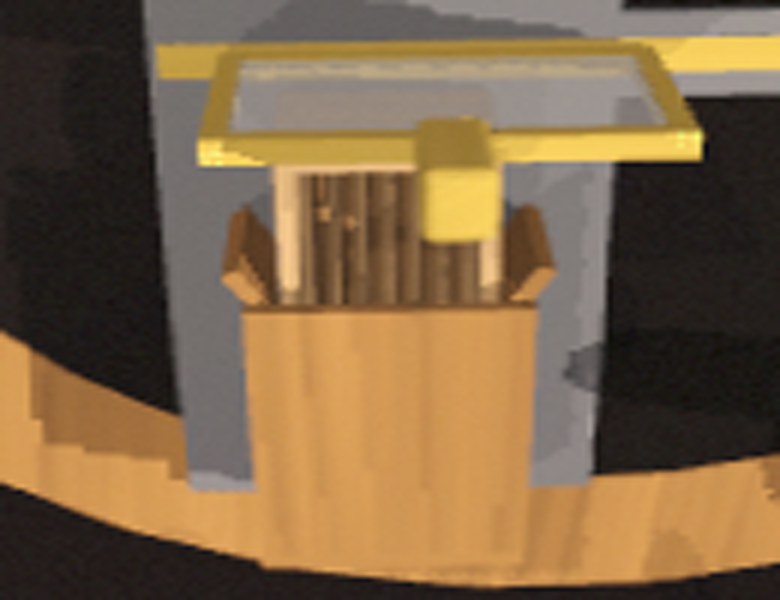

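Run:
```python
from h import *
from scipy.optimize import least_squares
w=cam("wrist")
M=np.array([[-.245,.06,.005],[-.245,-.06,.005],[0,.036,.054],[0,-.036,.054],[.115,.06,.005],[.115,-.06,.005]])
U=np.vstack([np.array([(477,127),(342,128)])/1.5625,[(289.7,256.7),(240.5,256.7),(298.7,295.1),(231.7,296.2)]])
r=least_squares(lambda v:(proj(w,fr(*v,M))-U).ravel(),[.629,-.054,.08]);print(r.x,np.round(r.fun,1))
x,y,a=r.x; 
G=fr(x,y,a,[[-.067,.014,.095]])[0];print(G,go(G[0],G[1],.15,np.pi+a),env.get_state()["tcp_pos"])
print(proj(w,fr(x,y,a,[[-.067,.014,.11]])))
```

```text
[ 0.62906175 -0.05103576  0.09080672] [-0.1  0.5  0.3  1.2 -0.1 -0.8  0.1  0.1 -0.5 -1.   0.1 -0.8]
[ 0.56106825 -0.04316913  0.095     ] [-0.083, 0.0197, 0.1312, 0.001, -0.001, -0.018] [ 0.47996745 -0.06901161  0.28134415]
[[277.3602638  234.05504941]]
```

In the tool's units: 0.131 m / 0.6 = 0.2183, -0.083 m / 0.6 = -0.1383, -0.018 rad / 6.2832 = -0.0029.

```bash
echo '[[[-0.0667,0.0167,0.1],[0,0,-0.0016]],[[-0.1383,0.0333,0.1917],[0,0,-0.0029]],[[-0.1383,0.0333,0.2183],[0,0,-0.0029]],[[-0.1383,0.0333,0.2183],[0,0,-0.0029]]]' | python3 -m creep
echo '[[[0,0,0.05],[0,0,0]],[[0,0,0.1],[0,0,0]],[[0,0,0.1117],[0,0,0]],[[0,0,0.1117],[0,0,0]]]' | python3 -m creep
python3 - <<'E'
from h import *
w=cam("wrist");cv2.imwrite("pics/w2.png",w["image"][:,:,::-1])
print(go(.5611,-.0432,.083,np.pi+.0908))
E
```

```text
clock: 4.65
tcp_pos: [0.5596, -0.0422, 0.1475]
orientation: [-0.004, -0.046, 0.999, 0.001]
wrist_force: [0.4, -0.3, 0.3]
finger_gap: 0.0855
grip_force: 0.0
clock: 5.15
tcp_pos: [0.5615, -0.0429, 0.0846]
orientation: [-0.0, -0.046, 0.999, 0.0]
wrist_force: [-0.2, -0.4, 0.5]
finger_gap: 0.0858
grip_force: 0.0
[0.001, -0.0001, 0.002, 0.0, 0.001, 0.002]
```

View pics/w2.png

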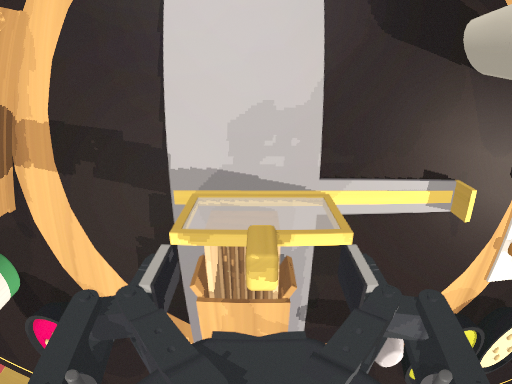

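The block at (262,260) sits between the pads. Closing and sliding.

In the tool's units: 0.115 m / 0.6 = 0.1917, 0.11 m / 0.6 = 0.1833.

```bash
echo '[[[0,0,0],[0,0,0]],[[0,0,0],[0,0,0]],[[0,0,0],[0,0,0]],[[0,0,0],[0,0,0]],[[0,0,0],[0,0,0]]]' | python3 -m creep 0 50
echo '[[[0,0.025,0],[0,0,0]],[[0,0.0583,0],[0,0,0]],[[0,0.0917,0],[0,0,0]],[[0,0.125,0],[0,0,0]],[[0,0.1583,0],[0,0,0]],[[0,0.1833,0],[0,0,0]],[[0,0.1917,0],[0,0,0]],[[0,0.1917,0],[0,0,0]]]' | python3 -m creep
python3 - <<'E'
from h import *
s=env.get_state();d=s["tcp_pos"][:2]-[.6291,-.0510];a=.0908;print(d@[np.cos(a),np.sin(a)],d@[-np.sin(a),np.cos(a)])
E
```

```text
clock: 5.82
tcp_pos: [0.5613, -0.0425, 0.0835]
orientation: [-0.001, -0.047, 0.999, 0.001]
wrist_force: [-1.2, 1.4, 2.7]
finger_gap: 0.0153
grip_force: 49.6
clock: 6.82
tcp_pos: [0.5509, 0.0728, 0.0835]
orientation: [-0.0, -0.047, 0.999, 0.001]
wrist_force: [1.9, 1.7, 3.8]
finger_gap: 0.015
grip_force: 49.9
-0.06669143860047139 0.13036520658695283
```

In the tool's units: -0.07 m / 0.6 = -0.1167, -0.03 m / 0.6 = -0.05.

```bash
echo '[[[0,0,0],[0,0,0]],[[0,0,0],[0,0,0]],[[0,0,0],[0,0,0]],[[0,0,-0.05],[0,0,0]],[[0,0,-0.1167],[0,0,0]]]' | python3 -m creep 0.085
echo '[[[-0.0167,-0.0667,0],[0,0,0]],[[-0.0333,-0.1333,0],[0,0,0]],[[-0.0483,-0.2,0],[0,0,0]],[[-0.0483,-0.2167,0],[0,0,0]],[[-0.0483,-0.2167,0.05],[0,0,0]],[[-0.0483,-0.2167,0.1333],[0,0,0]]]' | python3 -m creep
python3 - <<'E'
from h import *
T=fr(.6291,-.0510,.0908,[[-.038,0,.013]])[0]
w=cam("wrist");cv2.imwrite("pics/w3.png",w["image"][:,:,::-1])
print(go(*T,np.pi+.0908))
E
```

```text
clock: 7.45
tcp_pos: [0.5493, 0.0717, 0.1527]
orientation: [-0.003, -0.046, 0.999, 0.001]
wrist_force: [1.6, -0.8, 0.0]
finger_gap: 0.0848
grip_force: 0.0
clock: 8.2
tcp_pos: [0.593, -0.0551, 0.0741]
orientation: [0.001, -0.046, 0.999, 0.0]
wrist_force: [-0.0, -0.3, -0.4]
finger_gap: 0.0849
grip_force: 0.0
[-0.0043, -0.0014, 0.0528, 0.004, -0.009, 0.002]
```

View pics/w3.png

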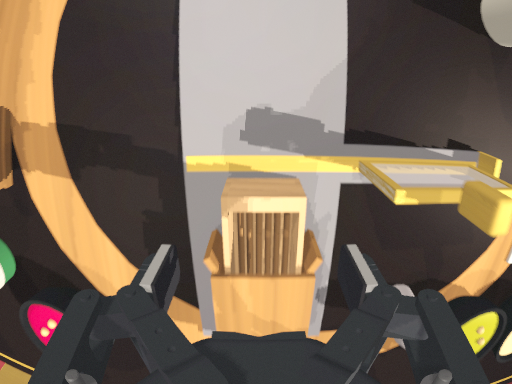

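The window stands clear on the right. The tray end (columns 224–306) is centred between the fingers (175 and 345). Descending and gripping, then drawing out along the plinth.

In the tool's units: 0.058 m / 0.6 = 0.0967, 0.05 m / 0.6 = 0.0833.

```bash
echo '[[[0,0,0.05],[0,0,0]],[[0,0,0.0833],[0,0,0]],[[0,0,0.0967],[0,0,0]],[[0,0,0.0967],[0,0,0]]]' | python3 -m creep
echo '[[[0,0,0],[0,0,0]],[[0,0,0],[0,0,0]],[[0,0,0],[0,0,0]],[[0,0,0],[0,0,0]]]' | python3 -m creep 0.03 60
echo '[[[0.0333,0,-0.0017],[0,0,0]],[[0.075,0,-0.0017],[0,0,0]],[[0.1167,0,-0.0017],[0,0,0]],[[0.1583,0,-0.0017],[0,0,0]],[[0.2,0,-0.0017],[0,0,0]],[[0.2333,0,-0.0017],[0,0,0]],[[0.2333,0,-0.0017],[0,0,0]]]' | python3 -m creep
```

```text
clock: 8.75
tcp_pos: [0.5911, -0.0543, 0.0153]
orientation: [-0.001, -0.047, 0.999, 0.001]
wrist_force: [1.0, -0.6, -0.5]
finger_gap: 0.085
grip_force: 0.0
clock: 9.25
tcp_pos: [0.5921, -0.0546, 0.0166]
orientation: [0.0, -0.047, 0.999, 0.001]
wrist_force: [-1.3, 1.6, 5.2]
finger_gap: 0.0529
grip_force: 64.3
clock: 10.12
tcp_pos: [0.4511, -0.0678, 0.0168]
orientation: [-0.001, -0.046, 0.999, 0.0]
wrist_force: [-1.5, 0.0, -0.9]
finger_gap: 0.0533
grip_force: 63.4
```

In the tool's units: 0.035 m / 0.6 = 0.0583, 0.015 m / 0.6 = 0.025.

```bash
echo '[[[0.025,0,0],[0,0,0]],[[0.0583,0,0],[0,0,0]],[[0.0583,0,0],[0,0,0]]]' | python3 -m creep
echo '[[[0,0,0],[0,0,0]],[[0,0,0],[0,0,0]],[[0,0,0],[0,0,0]],[[-0.05,0,0],[0,0,0]],[[-0.105,0,0],[0,0,0]],[[-0.105,0,0],[0,0,0]],[[-0.105,0,0],[0,0,0]]]' | python3 -m creep 0.085
echo '[[[0,0,0],[0,0,0]],[[0,0,0],[0,0,0]],[[0,0,0],[0,0,0]],[[0,0,0],[0,0,0]],[[0,0,-0.01],[0,0,0]],[[0,0,-0.0167],[0,0,0]]]' | python3 -m creep 0.03 80
python3 - <<'E'
from h import *
s=env.get_state();print(s["joint_pos"])
w=cam("wrist");cv2.imwrite("pics/w4.png",w["image"][:,:,::-1])
E
```

```text
clock: 10.5
tcp_pos: [0.4159, -0.0711, 0.0166]
orientation: [-0.001, -0.046, 0.999, 0.0]
wrist_force: [-4.7, -0.7, 7.2]
finger_gap: 0.053
grip_force: 64.1
clock: 11.38
tcp_pos: [0.4789, -0.0648, 0.0158]
orientation: [-0.002, -0.047, 0.999, 0.001]
wrist_force: [-0.7, -0.6, 0.1]
finger_gap: 0.085
grip_force: 0.0
clock: 12.12
tcp_pos: [0.4797, -0.0651, 0.0263]
orientation: [-0.001, -0.047, 0.999, 0.001]
wrist_force: [-0.0, 0.3, -2.9]
finger_gap: 0.0527
grip_force: 83.9
[-3.01158328e-01  3.08304067e-01 -5.07797319e-01  7.56853725e-01
  4.87017682e-04 -3.94291624e-01]
```

View pics/w4.png

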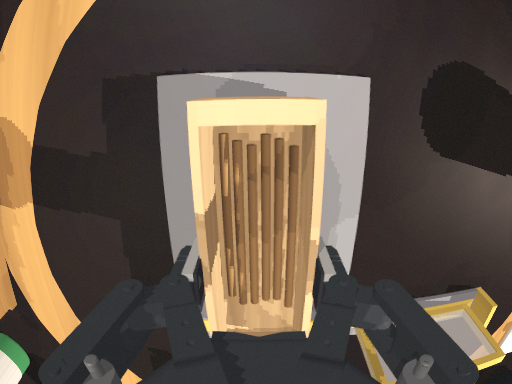

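The tray is held at its middle, lifted and level, with its scoop end inward. Turning it.

In the tool's units: 1.0472 rad / 6.2832 = 0.1667.

```bash
echo '[[[0,0,0],[0,0,0.0239]],[[0,0,0],[0,0,0.0477]],[[0,0,0],[0,0,0.0716]],[[0,0,0],[0,0,0.0955]],[[0,0,0],[0,0,0.1194]],[[0,0,0],[0,0,0.1432]],[[0,0,0],[0,0,0.1667]]]' | python3 -m creep
echo '[[[0,0,0],[0,0,0.0239]],[[0,0,0],[0,0,0.0477]],[[0,0,0],[0,0,0.0716]],[[0,0,0],[0,0,0.0955]],[[0,0,0],[0,0,0.1194]],[[0,0,0],[0,0,0.1432]],[[0,0,0],[0,0,0.1667]]]' | python3 -m creep
echo '[[[0,0,0],[0,0,0.0239]],[[0,0,0],[0,0,0.0477]],[[0,0,0],[0,0,0.0716]],[[0,0,0],[0,0,0.0955]],[[0,0,0],[0,0,0.1194]],[[0,0,0],[0,0,0.1432]],[[0,0,0],[0,0,0.1667]],[[0,0,0],[0,0,0.1667]]]' | python3 -m creep
python3 - <<'E'
from h import *
T=fr(.6291,-.0510,.0908,[[-.151,0,.025]])[0]
w=cam("wrist");cv2.imwrite("pics/w5.png",w["image"][:,:,::-1])
print(go(*T,.0908))
E
```

```text
clock: 13.05
tcp_pos: [0.4798, -0.0651, 0.0261]
orientation: [-0.001, 0.461, 0.887, 0.0]
wrist_force: [-0.1, 0.7, -2.4]
finger_gap: 0.0527
grip_force: 84.1
clock: 13.92
tcp_pos: [0.4798, -0.0651, 0.0261]
orientation: [-0.001, 0.843, 0.538, -0.0]
wrist_force: [0.4, 0.5, -2.4]
finger_gap: 0.0528
grip_force: 84.1
clock: 14.92
tcp_pos: [0.4798, -0.0651, 0.0261]
orientation: [-0.001, 0.999, 0.047, -0.001]
wrist_force: [-0.2, -0.5, -3.2]
finger_gap: 0.0526
grip_force: 84.0
[-0.001, -0.0005, 0.0012, -0.001, 0.002, 0.005]
```

View pics/w5.png

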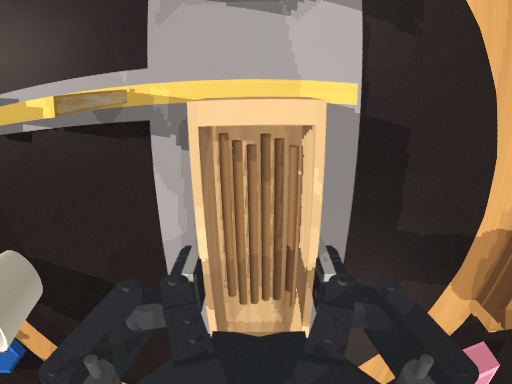

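The tray is reversed, with its full end toward the sleeve. Lowering and inserting.

In the tool's units: 0.07 m / 0.6 = 0.1167, 0.009 m / 0.6 = 0.015, 0.005 rad / 6.2832 = 0.0008.

```bash
echo '[[[0,-0.0008,0.01],[0,0,0.0008]],[[0,-0.0008,0.015],[0,0,0.0008]],[[0.05,-0.0008,0.015],[0,0,0.0008]],[[0.1,-0.0008,0.015],[0,0,0.0008]],[[0.1167,-0.0008,0.015],[0,0,0.0008]]]' | python3 -m creep
echo '[[[0.0167,0,0],[0,0,0]],[[0.0333,0,0],[0,0,0]],[[0.05,0,0],[0,0,0]],[[0.0667,0,0],[0,0,0]],[[0.08,0,0],[0,0,0]],[[0.08,0,0],[0,0,0]]]' | python3 -m creep
python3 - <<'E'
from h import *
s=env.get_state();d=s["tcp_pos"][:2]-[.6291,-.0510];a=.0908;print(d@[np.cos(a),np.sin(a)],d@[-np.sin(a),np.cos(a)])
w=cam("wrist");cv2.imwrite("pics/w6.png",w["image"][:,:,::-1])
E
```

```text
clock: 15.6
tcp_pos: [0.5514, -0.0582, 0.0171]
orientation: [-0.0, 0.999, 0.045, -0.0]
wrist_force: [-0.5, 0.7, -1.7]
finger_gap: 0.0525
grip_force: 84.0
clock: 16.35
tcp_pos: [0.5981, -0.0539, 0.017]
orientation: [-0.0, 0.999, 0.044, -0.0]
wrist_force: [0.5, 0.1, -2.3]
finger_gap: 0.0523
grip_force: 84.1
-0.031100355693694976 -5.30177416055814e-05
```

View pics/w6.png

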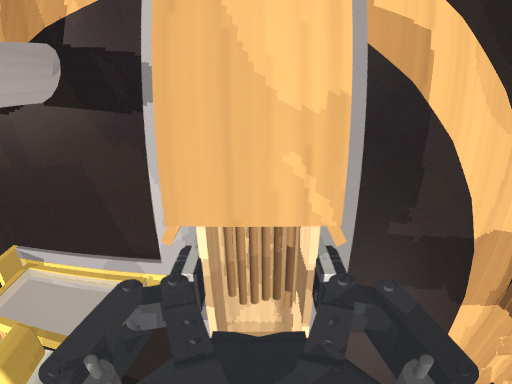

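In the tool's units: -0.063 m / 0.6 = -0.105, -0.03 m / 0.6 = -0.05.

```bash
echo '[[[0,0,0],[0,0,0]],[[0,0,0],[0,0,0]],[[0,0,0],[0,0,0]],[[-0.05,0,-0.0017],[0,0,0]],[[-0.105,0,-0.0017],[0,0,0]],[[-0.105,0,-0.0017],[0,0,0]],[[-0.105,0,-0.0017],[0,0,0]]]' | python3 -m creep 0.085
echo '[[[0,0,0],[0,0,0]],[[0,0,0],[0,0,0]],[[0,0,0],[0,0,0]],[[0,0,0],[0,0,0]],[[0,0,0],[0,0,0]]]' | python3 -m creep 0.03 50
echo '[[[0.0167,0,0],[0,0,0]],[[0.0333,0,0],[0,0,0]],[[0.05,0,0],[0,0,0]],[[0.0667,0,0],[0,0,0]],[[0.0833,0,0],[0,0,0]],[[0.0917,0,0],[0,0,0]],[[0.095,0,0],[0,0,0]],[[0.095,0,0],[0,0,0]]]' | python3 -m creep
python3 - <<'E'
from h import *
s=env.get_state();d=s["tcp_pos"][:2]-[.6291,-.0510];a=.0908;print(d@[np.cos(a),np.sin(a)],d@[-np.sin(a),np.cos(a)])
E
echo '[[[0,0,0],[0,0,0]],[[0,0,0],[0,0,0]],[[0,0,0],[0,0,0]],[[0,0,-0.0667],[0,0,0]],[[-0.0333,0,-0.15],[0,0,0]],[[-0.0833,0,-0.2167],[0,0,0]],[[-0.1333,0,-0.2333],[0,0,0]],[[-0.1333,0,-0.2333],[0,0,0]]]' | python3 -m creep 0.085
python3 - <<'E'
from h import *
w=cam("wrist");im=w["image"].copy()
for P in fr(.6291,-.0510,.0908,[[-.055,.027,.045],[-.055,-.027,.045],[-.067,.13,.11],[-.055,.02,.019],[-.055,-.02,.019]]): cv2.circle(im,tuple(int(v) for v in proj(w,P)[0]),2,(255,0,0),-1)
cv2.imwrite("pics/w7.png",im[:,:,::-1])
T=fr(.6291,-.0510,.0908,[[-.067,.13,.15]])[0];print(go(*T,.0908))
E
```

```text
clock: 17.27
tcp_pos: [0.5358, -0.0597, 0.0188]
orientation: [-0.0, 0.999, 0.044, 0.0]
wrist_force: [0.2, 0.2, -0.6]
finger_gap: 0.0852
grip_force: 0.0
clock: 17.9
tcp_pos: [0.5356, -0.0595, 0.0185]
orientation: [-0.0, 0.999, 0.044, 0.0]
wrist_force: [2.7, -0.4, 1.6]
finger_gap: 0.0531
grip_force: 53.7
clock: 18.9
tcp_pos: [0.5883, -0.0545, 0.0186]
orientation: [-0.0, 0.999, 0.044, -0.004]
wrist_force: [-10.4, -0.2, 12.7]
finger_gap: 0.0534
grip_force: 55.0
-0.04098546482803863 0.00023209304525288402
clock: 19.9
tcp_pos: [0.5109, -0.0616, 0.1595]
orientation: [-0.0, 0.999, 0.044, -0.0]
wrist_force: [0.2, -0.4, 0.2]
finger_gap: 0.0849
grip_force: 0.0
[0.0504, -0.1302, 0.0089, -0.001, 0.0, -0.003]
```

View pics/w7.png

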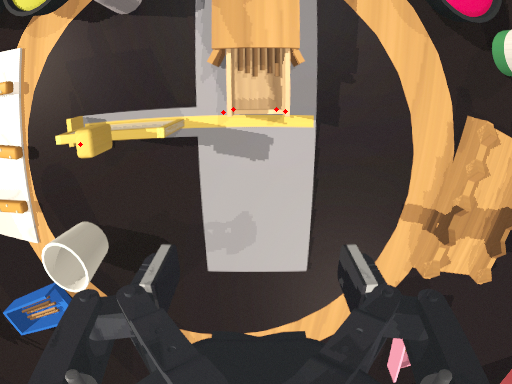

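The tray is home with its low scoop lip at (260,112). It stopped with about 10 N of push. The window block is on the left at (92,140). Now to shut the window.

The manual's scale: shifts go in shares of 600 mm and turns go in shares of 360 degrees. Converting my numbers, -0.13 m / 0.6 = -0.2167, -0.1 m / 0.6 = -0.1667, -0.003 rad / 6.2832 = -0.0005.

```bash
echo '[[[0.0333,-0.0833,0],[0,0,0]],[[0.0667,-0.1667,0],[0,0,0]],[[0.0833,-0.2167,0.015],[0,0,-0.0005]],[[0.0833,-0.2167,0.015],[0,0,-0.0005]],[[0.0833,-0.2167,0.0667],[0,0,-0.0005]],[[0.0833,-0.2167,0.125],[0,0,-0.0005]],[[0.0833,-0.2167,0.125],[0,0,-0.0005]]]' | python3 -m creep
echo '[[[0,0,0],[0,0,0]],[[0,0,0],[0,0,0]],[[0,0,0],[0,0,0]],[[0,0,0],[0,0,0]],[[0,0,0],[0,0,0]]]' | python3 -m creep 0 50
echo '[[[0,0.0333,0],[0,0,0]],[[0,0.0667,0],[0,0,0]],[[0,0.1,0],[0,0,0]],[[0,0.1333,0],[0,0,0]],[[0,0.1667,0],[0,0,0]],[[0,0.2,0],[0,0,0]],[[0,0.2167,0],[0,0,0]],[[0,0.2167,0],[0,0,0]]]' | python3 -m creep
python3 - <<'E'
from h import *
s=env.get_state();d=s["tcp_pos"][:2]-[.6291,-.0510];a=.0908;print(d@[np.cos(a),np.sin(a)],d@[-np.sin(a),np.cos(a)])
E
```

```text
clock: 20.82
tcp_pos: [0.5477, 0.0716, 0.0804]
orientation: [-0.001, 0.999, 0.045, -0.004]
wrist_force: [-0.8, 0.5, 0.1]
finger_gap: 0.0851
grip_force: 0.0
clock: 21.45
tcp_pos: [0.5507, 0.0724, 0.0843]
orientation: [-0.0, 0.999, 0.046, 0.0]
wrist_force: [-1.9, 0.0, 6.0]
finger_gap: 0.015
grip_force: 49.9
clock: 22.45
tcp_pos: [0.5622, -0.0549, 0.0843]
orientation: [-0.003, 0.999, 0.046, 0.0]
wrist_force: [-1.5, 10.3, 8.2]
finger_gap: 0.0153
grip_force: 50.7
-0.06696028385184803 0.002227357537918071
```

In the tool's units: -0.15 m / 0.6 = -0.25, -0.09 m / 0.6 = -0.15.

```bash
echo '[[[0,0,0],[0,0,0]],[[0,0,0],[0,0,0]],[[0,0,0],[0,0,0]],[[0,0,-0.0667],[0,0,0]],[[0,0,-0.15],[0,0,0]],[[0,0,-0.25],[0,0,0]],[[0,0,-0.25],[0,0,0]]]' | python3 -m creep 0.085
python3 - <<'E'
from h import *
p=cam("top")
for c in(p,cam("side")):
  for d in nets.outline_of("stick1",c)[:4]:
    ys,xs=np.where(d["region"]); print(d["confidence"],rect(plane(c,np.c_[xs,ys],.014)))
print(go(.515,.28,.25,np.pi/2),env.get_state()["tcp_pos"])
cv2.imwrite("pics/t8.png",cv2.resize(p["image"][105:250,190:300,::-1],None,fx=4,fy=4,interpolation=cv2.INTER_CUBIC))
E
```

```text
clock: 23.32
tcp_pos: [0.5651, -0.0581, 0.2386]
orientation: [0.001, 0.999, 0.045, 0.004]
wrist_force: [0.3, -0.4, -0.1]
finger_gap: 0.0851
grip_force: 0.0
0.83 (array([433.1, 337.5]), array([ 16.1, 174.8]), 4.3)
0.65 (array([595.3, 344. ]), array([ 18.6, 175.6]), 1.5)
0.63 (array([518.7, 334.8]), array([181.5,  22.1]), 89.9)
0.68 (array([597.4, 346.4]), array([ 20.1, 186.1]), 2.1)
0.63 (array([433.7, 338.3]), array([ 21.4, 188.6]), 4.0)
0.56 (array([517. , 334.4]), array([188.6,  19.9]), 87.9)
0.17 (array([510.4, 352.4]), array([190.5, 267.4]), 90.0)
[-0.0156, -0.34, -0.0177, -0.004, 0.002, -1.48] [ 0.56142891 -0.05713686  0.23164691]
```

View pics/t8.png

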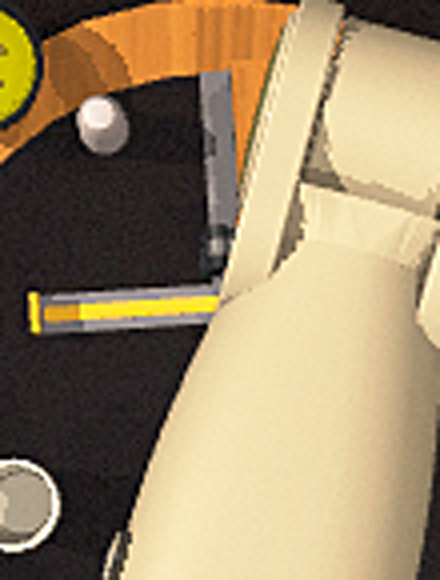

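Only the arm and the track's empty outer half show here (30–215, 310), so the window has left the open side. I'll check it later and go to the near stick (0.433,0.338).

In the tool's units: -0.4 m / 0.6 = -0.6667, -0.09 m / 0.6 = -0.15, -1.37 rad / 6.2832 = -0.218.

```bash
echo '[[[-0.0167,-0.0833,0],[0,0,-0.0271]],[[-0.0333,-0.1667,0],[0,0,-0.0541]],[[-0.05,-0.25,0],[0,0,-0.0812]],[[-0.0667,-0.3333,0],[0,0,-0.1082]],[[-0.0833,-0.4167,0],[0,0,-0.1353]],[[-0.1,-0.5,0],[0,0,-0.1623]],[[-0.125,-0.5833,0],[0,0,-0.191]],[[-0.15,-0.6667,0.0167],[0,0,-0.218]]]' | python3 -m creep 0.05
python3 - <<'E'
from h import *
print(go(.433,.338,.12,1.645))
E
```

```text
clock: 24.52
tcp_pos: [0.435, 0.3342, 0.2223]
orientation: [-0.001, 0.743, 0.669, -0.001]
wrist_force: [1.3, -0.4, -0.1]
finger_gap: 0.0498
grip_force: 0.0
[0.0036, -0.0021, 0.1023, -0.003, -0.0, -0.178]
```

In the tool's units: 0.1 m / 0.6 = 0.1667, 0.05 m / 0.6 = 0.0833, -0.178 rad / 6.2832 = -0.0283.

```bash
echo '[[[0.0067,0.0033,0.0833],[0,0,-0.0159]],[[0.0067,0.0033,0.1667],[0,0,-0.0283]],[[0.0067,0.0033,0.1667],[0,0,-0.0283]],[[0.0067,0.0033,0.1667],[0,0,-0.0283]]]' | python3 -m creep
python3 - <<'E'
from h import *
w=cam("wrist")
for d in nets.outline_of("stick1",w):
    ys,xs=np.where(d["region"]);print(round(d["confidence"],2),rect(plane(w,np.c_[xs,ys],.014)))
print(go(.433,.338,.0085,1.645))
cv2.imwrite("pics/w9.png",w["image"][:,:,::-1])
E
```

```text
clock: 25.02
tcp_pos: [0.4387, 0.3367, 0.1244]
orientation: [-0.001, 0.683, 0.73, -0.0]
wrist_force: [-0.4, 0.2, 0.1]
finger_gap: 0.0499
grip_force: 0.0
0.82 (array([518.6, 342.2]), array([156.6,  19.4]), 88.2)
0.61 (array([597.8, 340. ]), array([ 23.1, 184. ]), 2.0)
[0.0008, -0.0071, 0.1174, 0.002, -0.003, -0.007]
```

View pics/w9.png

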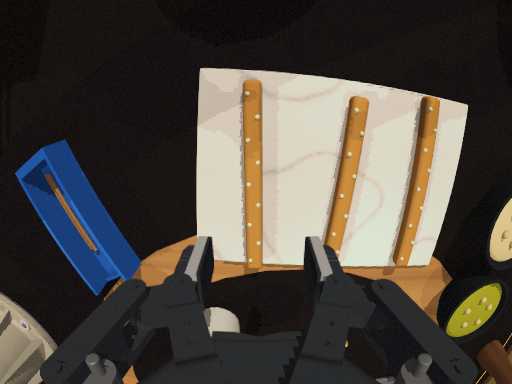

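The stick (column 252) lies between the fingertips (205, 315) and needs a 7 mm shift, as computed.

In the tool's units: 0.116 m / 0.6 = 0.1933, 0.114 m / 0.6 = 0.19, -0.007 rad / 6.2832 = -0.0011.

```bash
echo '[[[0.0017,-0.0117,0.0833],[0,0,-0.0011]],[[0.0017,-0.0117,0.1667],[0,0,-0.0011]],[[0.0017,-0.0117,0.19],[0,0,-0.0011]],[[0.0017,-0.0117,0.1933],[0,0,-0.0011]],[[0.0017,-0.0117,0.1933],[0,0,-0.0011]]]' | python3 -m creep
echo '[[[0,0,0],[0,0,0]],[[0,0,0],[0,0,0]],[[0,0,0],[0,0,0]],[[0,0,0],[0,0,0]]]' | python3 -m creep 0 40
echo '[[[0,0,-0.05],[0,0,0]],[[0,0,-0.15],[0,0,0]],[[0,0,-0.25],[0,0,0]],[[0,0,-0.3167],[0,0,0]]]' | python3 -m creep
python3 - <<'E'
from h import *
v=np.array([.4924,-.3548,-.14])
for x in(-.066,-.022,.022): print(fr(*v,[[x,0,0]]))
print(go(.44,-.30,.2,1.431))
E
```

```text
clock: 25.75
tcp_pos: [0.433, 0.3383, 0.0099]
orientation: [-0.0, 0.68, 0.733, 0.002]
wrist_force: [-0.3, 0.2, 0.3]
finger_gap: 0.0498
grip_force: 0.0
clock: 26.25
tcp_pos: [0.4323, 0.338, 0.0091]
orientation: [-0.0, 0.68, 0.733, 0.001]
wrist_force: [-0.4, -0.5, 5.7]
finger_gap: 0.0144
grip_force: 39.8
clock: 26.75
tcp_pos: [0.4321, 0.3376, 0.2011]
orientation: [-0.0, 0.68, 0.733, 0.001]
wrist_force: [0.4, 0.0, -0.4]
finger_gap: 0.0152
grip_force: 39.2
[[ 0.42704574 -0.34559015  0.        ]]
[[ 0.47061525 -0.35173005  0.        ]]
[[ 0.51418475 -0.35786995  0.        ]]
[-0.6364, -0.0402, -0.0006, 0.001, -0.003, 0.215]
```

In the tool's units: -0.38 m / 0.6 = -0.6333, -0.33 m / 0.6 = -0.55, 0.18 rad / 6.2832 = 0.0286.

```bash
echo '[[[-0.05,0,0],[0,0,0]],[[-0.1333,0,0],[0,0,0]],[[-0.2167,-0.0167,0],[0,0,0.0048]],[[-0.3,-0.0167,0],[0,0,0.0095]],[[-0.3833,-0.0333,0],[0,0,0.0143]],[[-0.4667,-0.0333,0],[0,0,0.0191]],[[-0.55,-0.05,0],[0,0,0.0239]],[[-0.6333,-0.05,0],[0,0,0.0286]]]' | python3 -m creep
python3 - <<'E'
from h import *
print(go(.44,-.30,.2,1.431))
E
```

```text
clock: 27.75
tcp_pos: [0.4294, -0.0453, 0.1977]
orientation: [-0.001, 0.743, 0.669, -0.0]
wrist_force: [1.4, 0.1, -0.4]
finger_gap: 0.0146
grip_force: 39.2
[-0.2521, 0.0374, -0.0026, -0.001, -0.001, 0.034]
```

In the tool's units: -0.252 m / 0.6 = -0.42, -0.24 m / 0.6 = -0.4, 0.035 rad / 6.2832 = 0.0056.

```bash
echo '[[[-0.0833,0,0],[0,0,0.0048]],[[-0.1667,0.0167,0],[0,0,0.0056]],[[-0.25,0.0333,0],[0,0,0.0056]],[[-0.3333,0.05,0],[0,0,0.0056]],[[-0.4,0.0617,0],[0,0,0.0056]],[[-0.42,0.0617,0],[0,0,0.0056]],[[-0.42,0.0617,0],[0,0,0.0056]]]' | python3 -m creep
python3 - <<'E'
from h import *
w=cam("wrist");im=w["image"].copy()
v=(.4924,-.3548,-.14)
M=[[s*x+o,y,.047 if o else .034] for x in(-.066,-.022,.022,.066) for s in(1,) for o in(-.022,0,.022) for y in(-.061,-.049,.049,.061)]
for P in proj(w,fr(*v,M)): cv2.circle(im,tuple(int(c) for c in np.round(P)),1,(255,0,0),-1)
cv2.imwrite("pics/w10.png",cv2.resize(im[:,:,::-1],(800,600)))
t=cam("top");im=t["image"].copy()
cv2.imwrite("pics/t10.png",im[:,:,::-1])
E
```

```text
clock: 28.62
tcp_pos: [0.4402, -0.2984, 0.1968]
orientation: [-0.001, 0.755, 0.656, -0.0]
wrist_force: [-0.5, -0.4, -0.9]
finger_gap: 0.0144
grip_force: 39.2
```

View pics/w10.png

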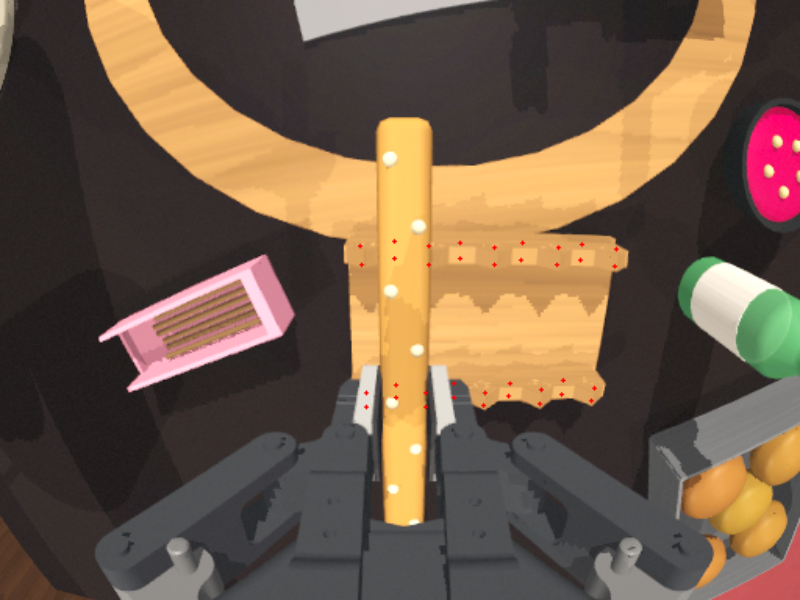

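The held stick is in the middle. Rack floors are at (462,255), (524,255) and (583,258), about 2–3 mm off the overlay, so I'm correcting the rack to (0.4944,-0.3575).

```bash
cat >> h.py <<'E'
RK=(.4944,-.3575,-.14)
def rk(x,z): T=fr(*RK,[[x,0,z]])[0]; return go(*T,np.pi/2-.14)
E
python3 - <<'E'
from h import *
print(rk(-.066,.1))
E
```

```text
[-0.0524, -0.0039, 0.097, -0.002, -0.002, 0.001]
```

In the tool's units: 0.097 m / 0.6 = 0.1617, 0.07 m / 0.6 = 0.1167.

```bash
echo '[[[-0.05,-0.0033,0.05],[0,0,0]],[[-0.0867,-0.0067,0.1167],[0,0,0]],[[-0.0867,-0.0067,0.1617],[0,0,0]],[[-0.0867,-0.0067,0.1617],[0,0,0]]]' | python3 -m creep
python3 - <<'E'
from h import *
print(rk(-.066,.039))
E
```

```text
clock: 29.22
tcp_pos: [0.428, -0.3465, 0.0982]
orientation: [-0.004, 0.754, 0.657, -0.0]
wrist_force: [-1.0, 0.6, 0.5]
finger_gap: 0.015
grip_force: 39.2
[-0.0019, 0.0016, 0.0592, -0.006, -0.004, 0.002]
```

In the tool's units: 0.058 m / 0.6 = 0.0967, 0.057 m / 0.6 = 0.095.

```bash
echo '[[[-0.0017,0.0017,0.05],[0,0,0]],[[-0.0017,0.0017,0.0833],[0,0,0]],[[-0.0017,0.0017,0.095],[0,0,0]],[[-0.0017,0.0017,0.0967],[0,0,0]],[[-0.0017,0.0017,0.0967],[0,0,0]]]' | python3 -m creep
echo '[[[0,0,0],[0,0,0]],[[0,0,0],[0,0,0]]]' | python3 -m creep 0.035
echo '[[[0,0,-0.05],[0,0,0]],[[0,0,-0.1333],[0,0,0]],[[0,0,-0.2167],[0,0,0]],[[0,0,-0.2667],[0,0,0]]]' | python3 -m creep 0.05
python3 - <<'E'
from h import *
t=cam("top")
for d in nets.outline_of("stick1",t):
    ys,xs=np.where(d["region"]);print(round(d["confidence"],2),rect(plane(t,np.c_[xs,ys],.014)))
print(go(.518,.30,.2,1.54))
E
```

```text
clock: 29.85
tcp_pos: [0.4308, -0.3508, 0.0434]
orientation: [0.0, 0.755, 0.656, -0.0]
wrist_force: [-0.2, -0.1, -0.4]
finger_gap: 0.015
grip_force: 39.2
clock: 30.1
tcp_pos: [0.4304, -0.3507, 0.0427]
orientation: [-0.0, 0.755, 0.656, -0.0]
wrist_force: [-0.8, -0.4, 0.3]
finger_gap: 0.0351
grip_force: 0.0
clock: 30.6
tcp_pos: [0.431, -0.3513, 0.2052]
orientation: [0.001, 0.755, 0.656, -0.0]
wrist_force: [0.2, -0.1, -0.0]
finger_gap: 0.0498
grip_force: 0.0
0.87 (array([596.8, 345.6]), array([ 15.5, 178.6]), 1.5)
0.61 (array([ 432.1, -342.2]), array([148.3,  19.3]), 82.0)
0.53 (array([517.8, 333.3]), array([179.,  17.]), 88.4)
[0.6579, -0.0056, 0.0038, 0.004, 0.004, -0.109]
```

In the tool's units: 0.44 m / 0.6 = 0.7333, 0.38 m / 0.6 = 0.6333, -0.11 rad / 6.2832 = -0.0175.

```bash
echo '[[[0.05,0,0],[0,0,0]],[[0.1333,0,0],[0,0,0]],[[0.2333,0,0],[0,0,-0.0032]],[[0.3333,0,0],[0,0,-0.0064]],[[0.4333,0,0],[0,0,-0.0095]],[[0.5333,0,0],[0,0,-0.0127]],[[0.6333,0,0],[0,0,-0.0159]],[[0.7333,0,0],[0,0,-0.0175]]]' | python3 -m creep
python3 - <<'E'
from h import *
t=cam("top")
cv2.imwrite("pics/t11.png",t["image"][:,:,::-1])
print(go(.518,.334,.12,1.541))
E
```

```text
clock: 31.7
tcp_pos: [0.4911, 0.0871, 0.2015]
orientation: [-0.001, 0.717, 0.697, -0.001]
wrist_force: [0.9, -1.0, 0.1]
finger_gap: 0.0502
grip_force: 0.0
[0.2406, 0.0213, 0.0828, -0.002, -0.006, 0.007]
```

In the tool's units: 0.238 m / 0.6 = 0.3967, 0.22 m / 0.6 = 0.3667, 0.007 rad / 6.2832 = 0.0011.

```bash
echo '[[[0.0833,0,0],[0,0,0]],[[0.1833,0.0167,0],[0,0,0]],[[0.2833,0.0333,0.0167],[0,0,0]],[[0.3667,0.0333,0.0833],[0,0,0]],[[0.3967,0.035,0.1333],[0,0,0.0011]],[[0.3967,0.035,0.1333],[0,0,0.0011]],[[0.3967,0.035,0.1333],[0,0,0.0011]]]' | python3 -m creep
python3 - <<'E'
from h import *
for c in (cam("top"),cam("side"),cam("wrist")):
  for d in nets.outline_of("stick1",c)[:3]:
    ys,xs=np.where(d["region"]);print(round(d["confidence"],2),rect(plane(c,np.c_[xs,ys],.014)))
print(go(.518,.334,.009,1.541))
E
```

```text
clock: 32.62
tcp_pos: [0.5195, 0.3218, 0.1228]
orientation: [-0.001, 0.72, 0.694, -0.001]
wrist_force: [0.1, -0.6, 0.8]
finger_gap: 0.0502
grip_force: 0.0
0.72 (array([ 429.1, -359. ]), array([176.3,  17.1]), 81.1)
0.61 (array([517.6, 296.4]), array([15.4, 98.4]), 1.5)
0.46 (array([597.1, 331.8]), array([ 21.7, 151. ]), 1.5)
0.65 (array([597.1, 345.7]), array([ 21.3, 190. ]), 2.2)
0.64 (array([ 438.2, -410.4]), array([206.2,  20.2]), 82.4)
0.55 (array([517.9, 334.3]), array([185.7,  20.6]), 89.2)
0.98 (array([597.4, 340.2]), array([ 20.2, 184.3]), 2.0)
[0.0117, -0.0027, 0.1149, 0.0, -0.002, -0.008]
```

In the tool's units: 0.115 m / 0.6 = 0.1917, 0.113 m / 0.6 = 0.1883.

```bash
echo '[[[0.01,-0.0033,0.0833],[0,0,0]],[[0.0183,-0.005,0.1667],[0,0,0]],[[0.0183,-0.005,0.1883],[0,0,0]],[[0.0183,-0.005,0.1917],[0,0,0]],[[0.0183,-0.005,0.1917],[0,0,0]]]' | python3 -m creep
echo '[[[0,0,0],[0,0,0]],[[0,0,0],[0,0,0]],[[0,0,0],[0,0,0]],[[0,0,0],[0,0,0]]]' | python3 -m creep 0 40
echo '[[[0,0,-0.05],[0,0,0]],[[0,0,-0.15],[0,0,0]],[[0,0,-0.25],[0,0,0]],[[0,0,-0.3167],[0,0,0]]]' | python3 -m creep
echo '[[[-0.05,0,0],[0,0,0]],[[-0.1333,0,0],[0,0,0]],[[-0.2167,0,0],[0,0,0.0032]],[[-0.3,0,0],[0,0,0.0064]],[[-0.3833,0,0],[0,0,0.0095]],[[-0.4667,0,0],[0,0,0.0127]],[[-0.55,0,0],[0,0,0.0159]],[[-0.6333,0,0],[0,0,0.0175]]]' | python3 -m creep
python3 - <<'E'
from h import *
print(rk(-.022,.19))
E
```

```text
clock: 33.55
tcp_pos: [0.5183, 0.3343, 0.0096]
orientation: [-0.0, 0.72, 0.694, 0.001]
wrist_force: [0.2, -0.0, 0.3]
finger_gap: 0.05
grip_force: 0.0
clock: 34.05
tcp_pos: [0.5177, 0.3342, 0.0091]
orientation: [-0.0, 0.72, 0.694, 0.001]
wrist_force: [-0.5, 0.4, 6.1]
finger_gap: 0.0149
grip_force: 39.8
clock: 34.55
tcp_pos: [0.5177, 0.3339, 0.2011]
orientation: [-0.0, 0.72, 0.694, 0.002]
wrist_force: [1.2, -0.0, -1.3]
finger_gap: 0.0151
grip_force: 39.1
clock: 35.55
tcp_pos: [0.5027, -0.0477, 0.1975]
orientation: [-0.001, 0.757, 0.653, -0.0]
wrist_force: [-0.4, 0.4, -1.7]
finger_gap: 0.0147
grip_force: 39.2
[-0.3079, 0.0151, 0.0073, -0.001, -0.001, -0.007]
```

In the tool's units: -0.308 m / 0.6 = -0.5133, -0.29 m / 0.6 = -0.4833, -0.007 rad / 6.2832 = -0.0011.

```bash
echo '[[[-0.0833,0,0],[0,0,0]],[[-0.1667,0,0],[0,0,0]],[[-0.25,0.0167,0],[0,0,0]],[[-0.3333,0.025,0],[0,0,0]],[[-0.4167,0.025,0],[0,0,0]],[[-0.4833,0.025,0.05],[0,0,0]],[[-0.5133,0.025,0.1167],[0,0,-0.0011]],[[-0.5133,0.025,0.15],[0,0,-0.0011]]]' | python3 -m creep
echo '[[[0,0,0],[0,0,0]],[[0,0,0],[0,0,0]]]' | python3 -m creep
python3 - <<'E'
from h import *
print(rk(-.022,.039))
w=cam("wrist");cv2.imwrite("pics/w12.png",w["image"][:,:,::-1])
E
```

```text
clock: 36.55
tcp_pos: [0.4713, -0.3538, 0.1046]
orientation: [-0.002, 0.756, 0.655, -0.0]
wrist_force: [-0.7, -0.3, -0.7]
finger_gap: 0.0149
grip_force: 39.2
clock: 36.8
tcp_pos: [0.4733, -0.3531, 0.1081]
orientation: [-0.0, 0.755, 0.656, -0.0]
wrist_force: [0.8, -0.3, 1.0]
finger_gap: 0.0152
grip_force: 39.2
[-0.0014, -0.0004, 0.0691, -0.001, -0.0, 0.001]
```

View pics/w12.png

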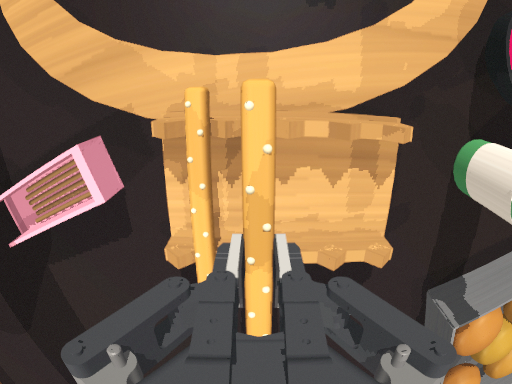

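The first stick (198,180) lies across both rails in the end notch. The held stick (260,200) is above the next notch. That was the last of the 14 views, so I go by numbers from here.

In the tool's units: 0.069 m / 0.6 = 0.115, 0.066 m / 0.6 = 0.11.

```bash
echo '[[[-0.0017,0,0.05],[0,0,0]],[[-0.0017,0,0.0917],[0,0,0]],[[-0.0017,0,0.11],[0,0,0]],[[-0.0017,0,0.115],[0,0,0]],[[-0.0017,0,0.115],[0,0,0]]]' | python3 -m creep
echo '[[[0,0,0],[0,0,0]],[[0,0,0],[0,0,0]]]' | python3 -m creep 0.03
echo '[[[0,0,-0.05],[0,0,0]],[[0,0,-0.1333],[0,0,0]],[[0,0,-0.2167],[0,0,0]],[[0,0,-0.2667],[0,0,0]]]' | python3 -m creep
echo '[[[0.05,0,0],[0,0,0]],[[0.1333,0,0],[0,0,0]],[[0.2333,0,0],[0,0,-0.0032]],[[0.3333,0,0],[0,0,-0.008]],[[0.4333,0,0],[0,0,-0.0127]],[[0.5333,0,0],[0,0,-0.0175]],[[0.6333,0,0],[0,0,-0.0223]],[[0.7333,0,0],[0,0,-0.0271]]]' | python3 -m creep 0.05
python3 - <<'E'
from h import *
for c in (cam("top"),cam("side")):
  for d in nets.outline_of("stick1",c)[:4]:
    ys,xs=np.where(d["region"]);P=np.c_[xs,ys];f=plane(c,P,.014);print(round(d["confidence"],2),rect(f if f[:,1].mean()>0 else plane(c,P,.045)))
print(go(.597,.345,.12,1.603))
E
```

```text
clock: 37.48
tcp_pos: [0.473, -0.3542, 0.039]
orientation: [-0.0, 0.755, 0.656, -0.0]
wrist_force: [-0.8, 1.0, -0.2]
finger_gap: 0.0151
grip_force: 39.2
clock: 37.72
tcp_pos: [0.473, -0.3544, 0.0388]
orientation: [-0.0, 0.755, 0.656, -0.0]
wrist_force: [0.1, -0.2, -0.3]
finger_gap: 0.0297
grip_force: 0.0
clock: 38.22
tcp_pos: [0.4736, -0.3548, 0.2015]
orientation: [0.001, 0.755, 0.656, -0.0]
wrist_force: [1.0, 0.0, -0.5]
finger_gap: 0.03
grip_force: 0.0
clock: 39.22
tcp_pos: [0.5344, 0.0836, 0.199]
orientation: [-0.0, 0.696, 0.718, 0.0]
wrist_force: [0.8, 0.1, 0.2]
finger_gap: 0.0499
grip_force: 0.0
0.84 (array([ 428.6, -350.3]), array([177.7,  19.3]), 82.0)
0.74 (array([596.8, 345.6]), array([ 15.5, 172.5]), 1.5)
0.67 (array([561.1, -29.4]), array([358.9, 167.7]), 4.4)
0.53 (array([ 472.1, -354.8]), array([180.5,  16.4]), 81.6)
0.77 (array([596.5, 346.4]), array([ 20.9, 187.2]), 1.8)
0.69 (array([ 471.8, -350.5]), array([193.8,  21.6]), 81.7)
0.53 (array([ 429.1, -345.7]), array([196.2,  20.8]), 81.7)
[0.2599, 0.0718, 0.0786, -0.001, -0.001, 0.001]
```

In the tool's units: 0.26 m / 0.6 = 0.4333, 0.25 m / 0.6 = 0.4167.

```bash
echo '[[[0.0833,0.0167,0],[0,0,0]],[[0.1667,0.05,0],[0,0,0]],[[0.25,0.0833,0.0167],[0,0,0]],[[0.3333,0.1083,0.05],[0,0,0]],[[0.4167,0.1167,0.1],[0,0,0]],[[0.4333,0.12,0.125],[0,0,0]],[[0.4333,0.12,0.125],[0,0,0]],[[0.4333,0.12,0.125],[0,0,0]]]' | python3 -m creep
python3 - <<'E'
from h import *
for c in (cam("side"),cam("wrist")):
  for d in nets.outline_of("stick1",c)[:3]:
    ys,xs=np.where(d["region"]);print(round(d["confidence"],2),rect(plane(c,np.c_[xs,ys],.014)))
print(go(.597,.345,.009,1.603))
E
```

```text
clock: 40.42
tcp_pos: [0.5989, 0.3419, 0.1247]
orientation: [-0.0, 0.697, 0.717, 0.0]
wrist_force: [0.6, 0.5, -0.5]
finger_gap: 0.0498
grip_force: 0.0
0.74 (array([ 437. , -413.8]), array([216.1,  21.2]), 81.7)
0.7 (array([598.1, 347.3]), array([ 21.8, 187.9]), 2.6)
0.43 (array([ 483.5, -415.6]), array([203.7,  25.8]), 81.2)
0.65 (array([597.3, 340.5]), array([ 16.4, 180.8]), 1.7)
[0.0021, -0.0019, 0.1161, 0.001, -0.002, -0.004]
```

In the tool's units: 0.116 m / 0.6 = 0.1933, 0.114 m / 0.6 = 0.19.

```bash
echo '[[[0.0033,-0.0033,0.0833],[0,0,0]],[[0.0033,-0.0033,0.1667],[0,0,0]],[[0.0033,-0.0033,0.19],[0,0,0]],[[0.0033,-0.0033,0.1933],[0,0,0]],[[0.0033,-0.0033,0.1933],[0,0,0]]]' | python3 -m creep
echo '[[[0,0,0],[0,0,0]],[[0,0,0],[0,0,0]],[[0,0,0],[0,0,0]],[[0,0,0],[0,0,0]]]' | python3 -m creep 0 40
echo '[[[0,0,-0.05],[0,0,0]],[[0,0,-0.15],[0,0,0]],[[0,0,-0.25],[0,0,0]],[[0,0,-0.3167],[0,0,0]]]' | python3 -m creep
echo '[[[-0.05,0,0],[0,0,0]],[[-0.1333,0,0],[0,0,0]],[[-0.2167,-0.0167,0],[0,0,0.0032]],[[-0.3,-0.0333,0],[0,0,0.008]],[[-0.3833,-0.05,0],[0,0,0.0127]],[[-0.4667,-0.0667,0],[0,0,0.0175]],[[-0.55,-0.0833,0],[0,0,0.0223]],[[-0.6333,-0.1,0],[0,0,0.0271]]]' | python3 -m creep
python3 - <<'E'
from h import *
print(rk(.022,.11))
E
```

```text
clock: 41.25
tcp_pos: [0.5974, 0.3465, 0.0099]
orientation: [-0.0, 0.696, 0.718, 0.001]
wrist_force: [-0.1, -0.9, -0.0]
finger_gap: 0.05
grip_force: 0.0
clock: 41.75
tcp_pos: [0.5968, 0.3464, 0.0092]
orientation: [-0.0, 0.696, 0.718, 0.001]
wrist_force: [-1.2, -0.7, 5.7]
finger_gap: 0.0149
grip_force: 39.8
clock: 42.25
tcp_pos: [0.5967, 0.346, 0.2011]
orientation: [-0.0, 0.696, 0.718, 0.001]
wrist_force: [0.2, 0.6, -0.7]
finger_gap: 0.0148
grip_force: 39.1
clock: 43.25
tcp_pos: [0.547, -0.0375, 0.1973]
orientation: [-0.001, 0.755, 0.656, -0.0]
wrist_force: [0.7, -1.1, -0.6]
finger_gap: 0.0152
grip_force: 39.1
[-0.3243, 0.0149, 0.0871, -0.001, -0.001, -0.0]
```

In the tool's units: -0.324 m / 0.6 = -0.54, -0.3 m / 0.6 = -0.5.

```bash
echo '[[[-0.0833,0,0],[0,0,0]],[[-0.1667,0,0],[0,0,0]],[[-0.25,0.0167,0],[0,0,0]],[[-0.3333,0.025,0],[0,0,0]],[[-0.4167,0.025,0],[0,0,0]],[[-0.5,0.025,0.05],[0,0,0]],[[-0.54,0.025,0.1167],[0,0,0]],[[-0.54,0.025,0.145],[0,0,0]]]' | python3 -m creep
echo '[[[0,0,0],[0,0,0]],[[0,0,0],[0,0,0]]]' | python3 -m creep
python3 - <<'E'
from h import *
print(rk(.022,.039))
c=cam("wrist")
for d in nets.outline_of("stick1",c)[:4]:
    ys,xs=np.where(d["region"]);print(round(d["confidence"],2),rect(plane(c,np.c_[xs,ys],.045)))
E
```

```text
clock: 44.25
tcp_pos: [0.5154, -0.3596, 0.107]
orientation: [-0.003, 0.756, 0.655, -0.001]
wrist_force: [-0.5, 0.4, -1.2]
finger_gap: 0.0147
grip_force: 39.2
clock: 44.5
tcp_pos: [0.5182, -0.3582, 0.1115]
orientation: [0.0, 0.754, 0.657, -0.0]
wrist_force: [0.0, -0.2, -0.3]
finger_gap: 0.015
grip_force: 39.2
[-0.0027, -0.0017, 0.0725, -0.0, 0.0, 0.002]
0.91 (array([ 513.8, -388. ]), array([236.7,  26.1]), 82.1)
0.68 (array([ 429.9, -348.6]), array([171.7,  20.3]), 81.5)
0.67 (array([ 473.4, -350.2]), array([164.2,  18. ]), 81.6)
```

In the tool's units: 0.0725 m / 0.6 = 0.1208, 0.069 m / 0.6 = 0.115.

```bash
echo '[[[-0.005,-0.0033,0.05],[0,0,0]],[[-0.005,-0.0033,0.0917],[0,0,0]],[[-0.005,-0.0033,0.115],[0,0,0]],[[-0.005,-0.0033,0.1208],[0,0,0]],[[-0.005,-0.0033,0.1208],[0,0,0]]]' | python3 -m creep
echo '[[[0,0,0],[0,0,0]],[[0,0,0],[0,0,0]]]' | python3 -m creep 0.03
echo '[[[0,0,-0.05],[0,0,0]],[[0,0,-0.1333],[0,0,0]],[[0,0,-0.2167],[0,0,0]],[[0,0,-0.3],[0,0,0]]]' | python3 -m creep
echo '[[[-0.0667,-0.05,0],[0,0,0]],[[-0.1333,-0.1,0],[0,0,0]],[[-0.2,-0.15,0],[0,0,0]],[[-0.2667,-0.2,0],[0,0,0]],[[-0.3333,-0.25,0],[0,0,0]],[[-0.3767,-0.2833,0],[0,0,0]],[[-0.3767,-0.2833,0],[0,0,0]]]' | python3 -m creep
python3 - <<'E'
from h import *
from scipy.optimize import least_squares
S=(.6291,-.0510,.0908)
for n in("top","side"):
  c=cam(n)
  for d in nets.outline_of("stick1",c)[:4]:
    ys,xs=np.where(d["region"]);print(round(d["confidence"],2),rect(plane(c,np.c_[xs,ys],.045)),plane(c,[[xs.mean(),ys.mean()]],.045).round(3))
  for l in("window","window_grip","tray"):
    print(l,[(np.round(d["box"]).tolist(),round(d["confidence"],2)) for d in nets.outline_of(l,c)[:4]])
  for s in(0,.014):
    W=proj(c,fr(*S,np.vstack([box(-.071,-.063,s-.055,s+.055,.005,.075),box(-.078,-.056,s-.008,s+.008,.074,.11)])));print("pred window",s,np.round(np.r_[W.min(0),W.max(0)]))
  # brass block top: find bright yellow near prediction
  u=proj(c,fr(*S,[[-.067,0,.1]]))[0];h=cv2.cvtColor(c["image"],cv2.COLOR_RGB2HSV)
  print("block pred",u.round(1))
  if n=="top":
    m=(h[...,0]>20)&(h[...,0]<32)&(h[...,1]>150)&(h[...,2]>120);ys,xs=np.where(m&(np.hypot(np.arange(512)[None]-u[0],np.arange(384)[:,None]-u[1])<45))
    P=plane(c,np.c_[xs,ys],.08);d=P-np.array(S[:2]);a=S[2];y=d@[-np.sin(a),np.cos(a)]
    for r in range(ys.min(),ys.max()+1): print(r,"".join('#' if m[r,q] else '.' for q in range(205,300)))
E
```

```text
clock: 45.22
tcp_pos: [0.5154, -0.3616, 0.0387]
orientation: [-0.0, 0.755, 0.656, -0.0]
wrist_force: [-0.5, -1.1, 0.0]
finger_gap: 0.0148
grip_force: 39.2
clock: 45.48
tcp_pos: [0.5152, -0.3618, 0.0381]
orientation: [-0.0, 0.755, 0.656, -0.0]
wrist_force: [-0.1, -0.5, -0.8]
finger_gap: 0.0297
grip_force: 0.0
clock: 45.98
tcp_pos: [0.515, -0.3616, 0.2194]
orientation: [-0.0, 0.755, 0.656, -0.0]
wrist_force: [0.9, -0.5, 0.9]
finger_gap: 0.0302
grip_force: 0.0
clock: 46.85
tcp_pos: [0.3131, -0.5636, 0.2174]
orientation: [-0.001, 0.756, 0.655, -0.0]
wrist_force: [0.7, 0.6, 0.3]
finger_gap: 0.0304
grip_force: 0.0
0.73 (array([ 471.5, -357. ]), array([181. ,  22.2]), 81.3) [[ 0.472 -0.355]]
0.7 (array([ 514.4, -364.4]), array([177.9,  20.9]), 80.8) [[ 0.516 -0.358]]
0.65 (array([731.3, 193.3]), array([107.5, 106.2]), 1.7) [[0.731 0.194]]
0.55 (array([ 429.5, -350.4]), array([177.6,  18.3]), 82.5) [[ 0.429 -0.35 ]]
window [([244.0, 174.0, 278.0, 183.0], 0.47)]
window_grip [([246.0, 173.0, 284.0, 183.0], 0.48)]
tray [([256.0, 158.0, 272.0, 177.0], 0.93), ([119.0, 260.0, 179.0, 302.0], 0.67),
[... 1165 characters left out ...]
#####.....................................................................
0.72 (array([ 514.2, -357.5]), array([200.4,  23.5]), 82.0) [[ 0.516 -0.349]]
0.62 (array([ 471.8, -350.5]), array([193.8,  22.5]), 81.6) [[ 0.473 -0.342]]
0.61 (array([ 429.5, -345. ]), array([197.6,  20.1]), 81.7) [[ 0.43  -0.338]]
window [([242.0, 157.0, 254.0, 205.0], 0.7)]
window_grip [([240.0, 163.0, 251.0, 203.0], 0.87), ([276.0, 223.0, 306.0, 258.0], 0.47), ([130.0, 211.0, 171.0, 244.0], 0.4)]
tray [([334.0, 151.0, 368.0, 172.0], 0.86), ([323.0, 272.0, 380.0, 342.0], 0.84), ([220.0, 174.0, 240.0, 199.0], 0.71)]
pred window 0 [241. 160. 252. 205.]
pred window 0.014 [240. 162. 251. 208.]
block pred [247.2 164.6]
```

All checks agree:
- **Tray:** dead reckoning puts its centre at x ≈ 24 mm, stopped on the back wall.
- **Window:** the block is within about 2 mm of shut in the top picture, and both window boxes match the shut prediction.
- **Sticks:** all three show across the rails at rack height in both views.

Handing in.

```bash
python3 -c "
from workcell import env
print(env.hand_in())"
```

```text
the job is handed in; nothing more can be done
None
```

The job is handed in, with no verdict returned: by my last measurements the tray is home with its scoop end out, the window is shut to within about 2 mm, all three breadsticks lie across both rails in separate notches, and I never touched the bowls and other tableware.

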